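Set a scored glass plate over the drop edge for snapping

TASK

Get the white coated glass plate ready for snapping on the blue stand: without gripping or lifting it, push it flat against the fence and slide it along the fence until its dark score line is just past the stand's steel edge, by no more than a centimetre. Then push the raised hold-down bar over so that it comes down and rests on the plate. Leave the things standing around undisturbed.

Things in the scene. Friction and masses are not known exactly. Their poses are not given: they have to be found in the camera images.
- stand: Blue plate-snapping stand fixed on the bench, 170 mm (its x) by 330 mm (its y). Origin: centre of its underside. Flat grey bed 40 mm above the bench, x = -84 to +50 mm, y = -164 to +165 mm, open on the robot's side and at both ends. +y points to the steel drop edge (robot's left), +x away from the robot to the fence: an aluminium strip 8 mm high above the bed, its face at x = +50, its back at +62 mm.
- drop_edge (a point): Point on the bed surface at the steel drop edge: stand frame (0, 165, 40) mm. The edge runs along the stand's x through this point; beyond it (+y) there is nothing under the plate down to the bench.
- plate: Loose glass plate with a white coating, 90 mm (its x) by 180 mm (its y) by 6 mm thick, 0.19 to 0.34 kg, lying on the bed. Origin: centre of its underside. +y points to its leading end, which must overhang the steel edge, +x to its long side that goes against the fence. It starts about 4 to 24 mm off the fence, a little turned, wholly on the bed.
- score_line (a point): Middle of the dark score line, on the plate's top at plate (0, +50, 6) mm: the 2 mm wide line crosses the whole width, 40 mm from the leading end.
- far_corner_lead (a point): Leading corner of the plate's fence side, at half thickness: plate (45, 90, 3) mm. Its x in the stand's frame is 50 mm when it touches the fence.
- far_corner_trail (a point): Trailing corner of the plate's fence side, at half thickness: plate (45, -90, 3) mm. Its x in the stand's frame is 50 mm when it touches the fence.
- hold_bar (a joint): Hold-down bar's angle in rad: 0 = level across a plate, pointing to the robot; pi/2 = upright; 1.95 = leaning back on its stop, away from the robot, as at the start. Hinge line along the stand's y at stand (73, 137, 58) mm, behind the fence. Damped hinge: its weight keeps it back; pushed past upright towards the robot (about 1 N near its end) it sinks onto the plate by itself in 1 to 2 s.
- hold_bar_tip (a point): Middle of the bar's red end, 100 mm from the hinge line, about 150 mm above the bench while the bar leans back. The steel bar is 26 mm wide (along the stand's y, middle at stand y = 137 mm), 13 mm thick, reaches 106 mm from the hinge and has a rubber pad on the side that comes down.
- tape_roll: Beige roll of tape lying flat, 96 mm across, 25 mm high, origin at the centre of its underside. Leave alone.
- dropper_bottle: Small white bottle with a green cap, 26 mm across, 64 mm high, standing; origin at the centre of its underside. Leave alone.
- forceps: Steel forceps lying flat, 125 mm long, 17 mm wide, 9 mm high; origin at the centre of the underside. Leave alone.
- marker: White and blue marker pen lying flat, 144 mm long, 17 mm thick; origin at the centre of the underside. Leave alone.

How it is judged:
By the outcome, as a careful person would: the job done as asked, in the order asked, and still so for the second after the job is handed in, with the robot touching nothing.
It also fails if it takes over 64 s, if anything falls off the work surface, if the arm or the gripper's body presses on something with over 40 N, if the wrist force passes 120 N, or if a joint passes its speed limit or range.

ROBOT

A 7-joint arm with a two-finger parallel gripper is mounted at the origin on a cart in front of the work surface, level with it; the furniture and walls round the work are solid. World frame = base frame: x ahead of the robot, y to its left, z up, the work surface at z = 0. Lengths are in mm, angles in rad, forces in N, time in s.
With the tool pointing down it reaches from about 400 to 850 mm from the base axis. Payload 10.4 kg.
Tool frame: the origin (TCP) lies between the finger pads; the fingertips stand 25 mm ahead of it and the grasp point (between the pads) lies 6 mm ahead of it; z points along the fingers, y is the direction in which the jaws open and shut (so a half turn about z gives the same grasp; the last joint's range is limited). The gripper opens to 85 mm and grips with 20 to 120 N. Pads are 22 mm wide; open, the fingers measure 114 mm over their backs; the gripper's body (76 mm by 85 mm) begins 54 mm behind the grasp point. The pads swing forward as they close: fully open they stand 13 mm farther back than shut.
Start: joints at [-1.36, 0.332, -0.065, 1.46, 0.022, 1.35, -0.088], TCP at [144.782, 608.019, 256.338] pointing down, gripper open.
Joint ranges: [-2.6, 2.6], [-0.5, 2.12], [-1.47, 1.34], [0.16, 2.42], [-1.27, 4.41], [0.06, 2.06], [-2.6, 2.6]. Speed limits (rad/s): [2.22, 2.22, 2.79, 2.79, 3.14, 3.14, 3.14].

INTERFACE

Orientations are given as a unit quaternion [w, x, y, z].
In Python, from station import robot, optics gives the robot as it stands. The module is installed in compiled form; this text tells all that it offers.
- The arm moves only by the tool play_rows, never from a script. Its arguments are lists of equal length, an entry for each row: "dp": the shift along the world's x, y, z as a fraction of full scale, a list of three; "angular": the turn, a rotation vector about the world's x, y, z as a fraction of full scale, a list of three; "claw": the gripper's target within -1 to 1 (fully open at 1, half-way at 0, shut at -1). A call has 1 to 8 rows; each row shifts and turns the pose as measured when the row begins; what a row does not reach is not made up. Full scale, the value 1, is 0.05 m for a shift and 0.15 rad for a turn. A row lasts 1/10 s, in which the tool goes at most 50 mm and 8.59 degrees, less where a joint would pass 70% of its speed; a pose out of reach is approached as far as the arm can. A call with a number of a shift or a turn outside -1 to 1 is refused whole. A call with a gripper value outside its range is refused whole. The fingers move at their own pace and stop on an object; "force" is the grip in N (left out, the last holds). Time passes only in rows, so rows that do not move let the fingers close. It gives the time, the measured TCP pose, the force and the opening at its end, in the units of the state.
- robot.get_obs(): the state, without advancing time (a new reading comes with each control period).
- optics.camera(name): name is "side" or "top" or "wrist"; returns a dict with "image" (480x640x3 uint8, blue, green, red), "vertical_fov" (degrees; the focal length in pixels is half the picture's height over the tangent of half this angle, whatever the lens; pixels are square), "cx", "cy" (the principal point, pixels), "rvec" (rotation vector, rad) and "tvec" (3), from world to camera coordinates, as OpenCV has them; the wrist camera has in their place "T_tool_cam" (4x4, takes a point from camera to tool coordinates, whose origin is the TCP and whose axes are the flange's). Camera axes: x right, y down, z forward; pixel columns grow to the right and rows downward; lengths in mm; the calibration is good to about 2 mm. A picture is of the moment at which its call begins: read the wrist's pose just before it. There is no depth.
- robot.hand_in(): hands the job in, once; it reports no verdict.
The state is a dict: "clock": time; "qpos": joint angles; "qvel": joint speeds; "joint_torque": joint torques, N m; "tcp_pos": TCP position; "tcp_rot": TCP orientation; "force": force on the tool from outside, world axes, zero at the start; "ft_torque": the same for the moment, N m; "width": opening from 0.0 (shut) to 1.0 (fully open).
Only numpy, scipy, OpenCV 4.12 (cv2) and the standard library are available. Lean on these libraries where they do the work, as an engineer would, in place of code of your own. Each camera call takes 0.05 s, during which the arm holds its last target.

## Working session

There is one attempt and no reset: what is moved stays moved. The work goes in short steps, Python scripts to look and compute and a tool call to move; the robot and the scene stay as the last step left them, time stands still between calls to the robot, and variables do not carry over. Pictures are saved under pics/ and viewed, and the job is handed in when it is done.

Besides the shell and the picture viewer there is one more tool, called by a JSON object that holds its "op" and its "data". play_rows: Moves the arm, as the interface text tells. Shift numbers are shares of 0.05 m and turn numbers shares of 0.15 rad, none past 1 either way. Its arguments: {"type":"object","properties":{"dp":{"type":"array"},"angular":{"type":"array"},"claw":{"type":"array"},"force":{"type":"number"}},"required":["dp","angular","claw"]}

```bash
mkdir -p pics
cat > h.py <<'E'
import numpy as np, cv2
from station import robot, optics
def snap(name,fn):
    c=optics.camera(name); cv2.imwrite('pics/'+fn,c['image']); 
    np.savez('pics/'+fn+'.npz',**{k:v for k,v in c.items()}); return c
E
python3 - <<'E'
from h import *
o=robot.get_obs(); print({k:np.round(v,3) for k,v in o.items()})
for n in ('top','side','wrist'):
    c=snap(n,n+'0.png'); print(n,{k:v for k,v in c.items() if k!='image'})
E
```

```text
{'clock': np.float64(0.0), 'qpos': array([-1.36 ,  0.333, -0.065,  1.461,  0.022,  1.35 , -0.088]), 'qvel': array([-0.   ,  0.   ,  0.   ,  0.   , -0.001,  0.002, -0.001]), 'joint_torque': array([-1.0000e-03, -6.2545e+01,  4.9000e-02, -3.9161e+01,  1.6000e-02,
        1.0000e-02, -0.0000e+00]), 'tcp_pos': array([144.718, 607.667, 255.538]), 'tcp_rot': array([-0.   ,  0.117,  0.993, -0.001]), 'force': array([-0.075,  0.021,  1.059]), 'ft_torque': array([-0.029,  0.02 ,  0.027]), 'width': np.float64(0.998)}
top {'vertical_fov': 46.57020945458976, 'cx': 321.73144716340295, 'cy': 245.35922905483488, 'rvec': array([ 2.11797489, -2.16807194,  0.13569992]), 'tvec': array([  94.09817584,  571.08847436, 1419.73898986])}
side {'vertical_fov': 42.311216691023176, 'cx': 308.44073776999005, 'cy': 242.16786908284453, 'rvec': array([ 2.30186511, -0.30441071,  0.11977196]), 'tvec': array([-554.36254155,  173.71315985, 1253.63491323])}
wrist {'vertical_fov': 67.39252593465923, 'cx': 320.89478691427456, 'cy': 237.51224048076514, 'T_tool_cam': array([[ 7.49150003e-04, -9.63833195e-01, -2.66505178e-01,
         6.79401282e+01],
       [ 9.99999706e-01,  7.65731728e-04,  4.16957157e-05,
        -8.05021780e-02],
       [ 1.63883756e-04, -2.66505131e-01,  9.63833486e-01,
        -1.16602960e+02],
       [ 0.00000000e+00,  0.00000000e+00,  0.00000000e+00,
         1.00000000e+00]])}
```

View pics/top0.png

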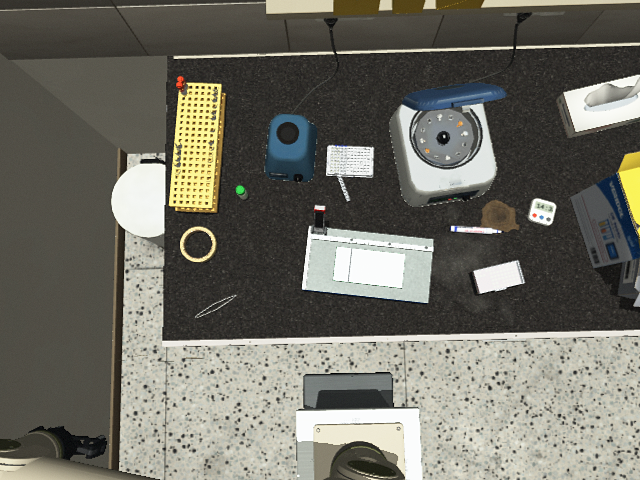

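View pics/side0.png

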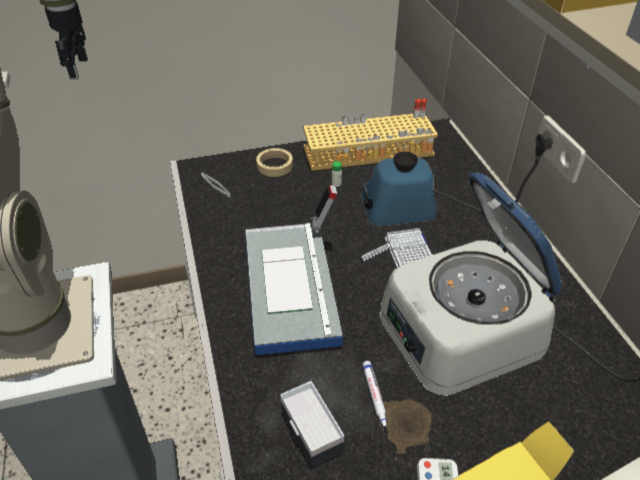

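View pics/wrist0.png

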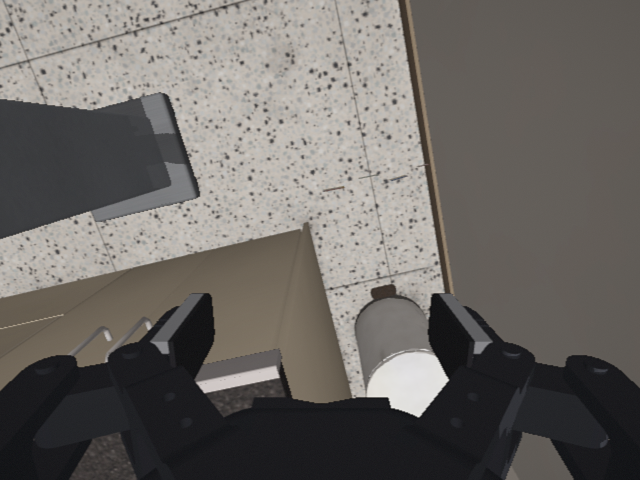

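The top view shows the stand at about px (303-433, 228-302), with the plate on it at (334-405, 247-288) and the bar at (320, 207-232). I'll enlarge it.

Run:
```python
import cv2
a=cv2.imread('pics/top0.png')[195:310,290:445]; cv2.imwrite('pics/top0c.png',cv2.resize(a,None,fx=5,fy=5,interpolation=cv2.INTER_CUBIC))
a=cv2.imread('pics/side0.png')[170:360,235:350]; cv2.imwrite('pics/side0c.png',cv2.resize(a,None,fx=3,fy=3,interpolation=cv2.INTER_CUBIC))
```

```text
(no output)
```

View pics/top0c.png

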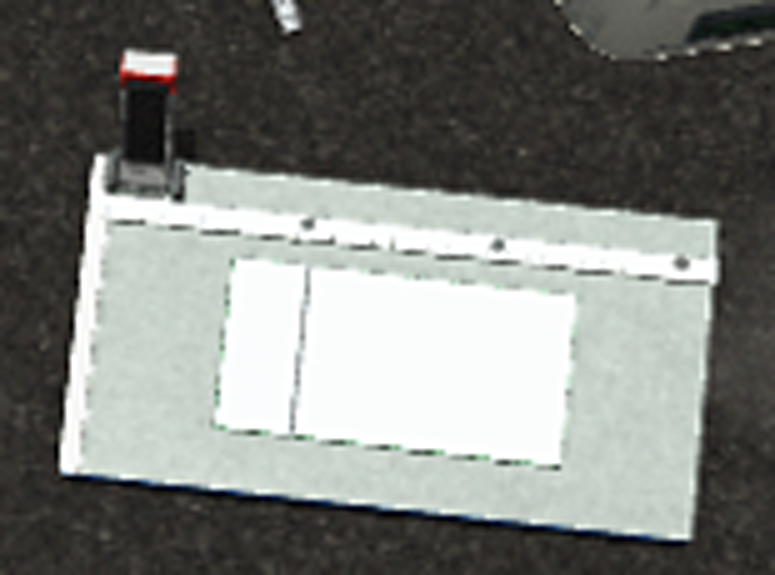

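View pics/side0c.png

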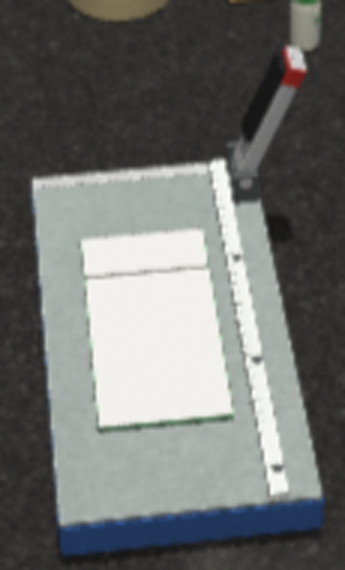

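```bash
cat >> h.py <<'E'
from scipy.optimize import least_squares
def K(c):
    f=240/np.tan(np.radians(float(c['vertical_fov']))/2); return np.array([[f,0,c['cx']],[0,f,c['cy']],[0,0,1.]])
def proj(c,P): return cv2.projectPoints(np.asarray(P,float).reshape(-1,1,3),c['rvec'],c['tvec'],K(c),None)[0].reshape(-1,2)
def ray(c,uv,z):
    R=cv2.Rodrigues(c['rvec'])[0]; C=-R.T@c['tvec']; d=R.T@np.linalg.inv(K(c))@np.array([uv[0],uv[1],1.])
    return C+d*(z-C[2])/d[2]
def crop(uv,x0,y0,s): return [x0+(uv[0]+.5)/s-.5, y0+(uv[1]+.5)/s-.5]
def tf(p,P):
    c,s=np.cos(p[2]),np.sin(p[2]); P=np.asarray(P,float); return np.c_[p[0]+c*P[:,0]-s*P[:,1],p[1]+s*P[:,0]+c*P[:,1],P[:,2]]
def fit(obs,p0):
    def r(p): return np.concatenate([(proj(c,tf(p,P))-uv).ravel() for c,P,uv in obs])
    s=least_squares(r,p0); return s.x, [np.round(proj(c,tf(s.x,P))-uv,2).tolist() for c,P,uv in obs]
E
python3 - <<'E'
from h import *
T=np.load('pics/top0.png.npz'); S=np.load('pics/side0.png.npz')
ct=lambda L:np.array([crop(u,290,195,5) for u in L]); cs=lambda L:np.array([crop(u,235,170,3) for u in L])
st_t=(T,[(-84,165,40),(-84,-164,40),(85,-164,40),(85,165,40)],ct([(62,472),(692,540),(717,221),(97,155)]))
st_s=(S,[(-84,165,40),(-84,-164,40),(85,-164,40)],cs([(33,180),(60,527),(322,500)]))
pl_t=(T,[(45,90,6),(-45,90,6),(-45,-90,6),(45,-90,6)],ct([(233,261),(216,429),(561,466),(575,295)]))
pl_s=(S,[(45,90,6),(-45,90,6),(-45,-90,6),(45,-90,6)],cs([(205,230),(82,239),(99,427),(231,413)]))
up=lambda o:(o[0],np.array(o[1])+[0,0,40],o[2])
g=[600,0,0]
for nm,o in (('stand',(st_t,st_s)),('plate',(up(pl_t),up(pl_s)))):
    for sel in (o[:1],o[1:],o): print(nm,*[x if i else np.round(x,4) for i,x in enumerate(fit(sel,g))])
for nm,uv,z in (('bottle',(240.5,190),60),('tape',(198,244.5),25),('forc',(216,306),5)): print(nm,ray(T,uv,z))
E
```

```text
stand [ 5.214666e+02 -3.860870e+01 -1.305000e-01] [[[-0.57, 0.24], [0.3, 0.34], [0.59, -0.38], [-0.33, -0.24]]]
stand [ 5.230518e+02 -3.976120e+01 -1.377000e-01] [[[0.03, 0.19], [-0.73, -0.05], [0.71, -0.18]]]
stand [ 5.221917e+02 -3.907490e+01 -1.330000e-01] [[[-0.46, -0.21], [0.38, 0.2], [0.82, -0.5], [-0.06, -0.66]], [[-0.73, 0.21], [-0.82, -0.11], [0.54, -0.56]]]
plate [ 5.126036e+02 -3.999210e+01 -1.269000e-01] [[[-0.22, -0.37], [-0.33, 0.34], [0.21, 0.15], [0.34, -0.14]]]
plate [ 5.152291e+02 -3.927980e+01 -1.482000e-01] [[[-0.01, -0.46], [-0.12, -0.05], [-0.69, -0.1], [0.8, 0.45]]]
plate [ 5.141332e+02 -3.974130e+01 -1.389000e-01] [[[-0.08, -1.33], [-0.61, -0.69], [-0.16, -0.05], [0.39, -0.29]], [[-0.84, -0.32], [-0.94, 0.35], [-0.75, 0.31], [0.72, 0.54]]]
bottle [722.3120462  290.43371911  60.        ]
tape [585.62912107 409.38394152  25.        ]
forc [422.74143787 364.8627891    5.        ]
```

The fits agree to about 2 mm. The stand is at (522, -39) with yaw -0.133, and the plate is at stand (-8, -2) with about a 13 mm gap to the fence. I'll move over the near side of the bed.

{"op": "play_rows", "data": {"dp": [[0.6,-0.6,0],[0.6,-0.6,0],[0.6,-0.6,0],[0.6,-0.6,0],[0.4,-0.85,0],[0.4,-0.85,0],[0.3,-0.9,0],[0.3,-0.9,0]], "angular": [[0,0,0.2],[0,0,0.2],[0,0,0.2],[0,0,0],[0,0,0],[0,0,0],[0,0,0],[0,0,0]], "claw": [0,0,0,0,0,0,0,0], "force": 30}}

```text
clock: 0.95
tcp_pos: [334.5, 304.8, 251.9]
tcp_rot: [-0.002, 0.065, 0.998, -0.002]
force: [0.7, 0.2, -0.2]
width: 0.501
```

```bash
cat >> h.py <<'E'
from scipy.spatial.transform import Rotation as Ro
ST=np.array([522.0,-39.0,-0.133])
def S2W(x,y): return tf(ST,[(x,y,0)])[0][:2]
def W2S(w):
    d=np.asarray(w)[:2]-ST[:2]; c,s=np.cos(ST[2]),np.sin(ST[2]); return np.array([c*d[0]+s*d[1],-s*d[0]+c*d[1]])
def plan(x=None,y=None,z=None):
    o=robot.get_obs(); p=o['tcp_pos']; q=o['tcp_rot']; R=Ro.from_quat([q[1],q[2],q[3],q[0]])
    Rt=Ro.from_matrix(np.array([[-np.cos(ST[2]),-np.sin(ST[2]),0],[-np.sin(ST[2]),np.cos(ST[2]),0],[0,0,-1]]).T.T)
    # tool x=-stand x ; tool y = +stand y ; tool z=-z
    c,s=np.cos(ST[2]),np.sin(ST[2]); Rt=Ro.from_matrix(np.array([[-c,-s,0],[-s,c,0],[0,0,-1]]))
    rv=(Rt*R.inv()).as_rotvec()
    print('t',round(float(o['clock']),2),'stand xy',np.round(W2S(p),2),'z',np.round(p[2],2),'F',np.round(o['force'],2),'w',round(float(o['width']),3))
    if x is not None:
        w=S2W(x,y); d=np.array([w[0],w[1],z])-p; print('shift units',np.round(d/50,3),'turn units',np.round(rv/.15,3))
E
python3 -c "
from h import *
plan(-72,-2,110)"
```

```text
t 0.95 stand xy [-231.47  315.91] z 251.9 F [ 0.66  0.22 -0.18] w 0.501
shift units [ 2.318 -6.725 -2.838] turn units [ 0.024 -0.03  -0.023]
```

{"op": "play_rows", "data": {"dp": [[0.3,-0.9,0],[0.3,-0.9,0],[0.3,-0.9,0],[0.3,-0.9,0],[0.3,-0.9,0],[0.3,-0.9,0],[0.3,-0.9,-0.2],[0.3,-0.7,-0.2]], "angular": [[0,0,0],[0,0,0],[0,0,0],[0,0,0],[0,0,0],[0,0,0],[0,0,0],[0,0,0]], "claw": [0,0,0,0,0,0,0,0]}}

```text
clock: 1.75
tcp_pos: [455.9, -62.3, 232.8]
tcp_rot: [-0.0, 0.066, 0.998, 0.0]
force: [0.8, 1.2, -0.5]
width: 0.497
```

```bash
python3 -c "
from h import *
plan(-72,-2,110)"
```

```text
t 1.75 stand xy [-62.45 -31.85] z 232.82 F [ 0.83  1.23 -0.55] w 0.497
shift units [-0.11   0.617 -2.456] turn units [-0.004 -0.001 -0.012]
```

{"op": "play_rows", "data": {"dp": [[-0.1,0.6,0],[0,0,-0.8],[0,0,-0.8],[0,0,-0.6],[0,0,0]], "angular": [[0,0,0],[0,0,0],[0,0,0],[0,0,0],[0,0,0]], "claw": [0,0,0,0,0]}}

```text
clock: 2.25
tcp_pos: [451.4, -38.6, 119.2]
tcp_rot: [0.001, 0.071, 0.997, -0.0]
force: [-0.6, 0.8, 0.9]
width: 0.498
```

```bash
python3 -c "
from h import *
plan(-72,-2,80)
snap('wrist','w1.png'); plan(-72,-2,80)"
```

```text
t 2.25 stand xy [-70.03  -8.94] z 119.23 F [-0.62  0.82  0.94] w 0.498
shift units [-0.021  0.143 -0.785] turn units [0.004 0.012 0.061]
t 2.3 stand xy [-68.92  -8.81] z 121.12 F [-0.4  -0.2   0.32] w 0.498
shift units [-0.043  0.143 -0.822] turn units [0.001 0.027 0.063]
```

View pics/w1.png

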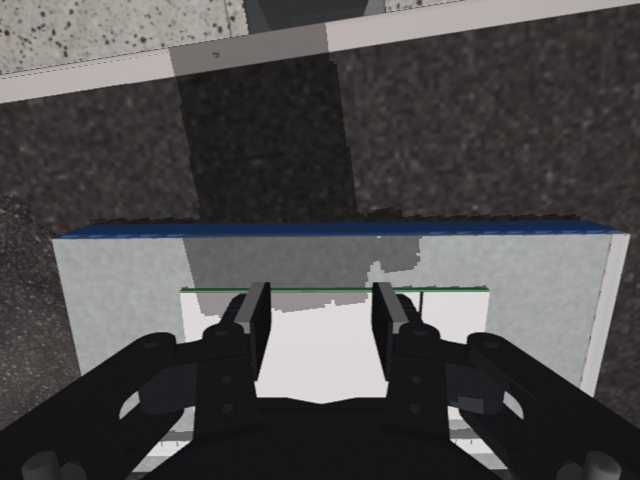

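```bash
cat >> h.py <<'E'
def wray(c,pos,q,uv,z):
    R=Ro.from_quat([q[1],q[2],q[3],q[0]]).as_matrix(); M=c['T_tool_cam']
    C=R@M[:3,3]+pos; d=R@M[:3,:3]@np.linalg.inv(K(c))@np.array([uv[0],uv[1],1.])
    return C+d*(z-C[2])/d[2]
def wsnap(fn):
    o=robot.get_obs(); c=optics.camera('wrist'); cv2.imwrite('pics/'+fn,c['image']); np.savez('pics/'+fn+'.npz',pos=o['tcp_pos'],rot=o['tcp_rot'],**c); return o,c
def wproj(c,pos,q,P):
    R=Ro.from_quat([q[1],q[2],q[3],q[0]]).as_matrix(); M=c['T_tool_cam']
    pc=(np.asarray(P)-pos)@R; pc=(pc-M[:3,3])@M[:3,:3]; k=pc@K(c).T; return k[:,:2]/k[:,2:]
E
python3 - <<'E'
from h import *
o=robot.get_obs(); c=np.load('pics/w1.png.npz'); pos=np.array([451.8,-38.6,119.6]);q=o['tcp_rot']
for n,uv,z in (('plate tr near',(182,291),46),('plate lead near',(488,291),46),('score',(421,291),46),('bed tr',(54,239),40),('bed lead',(628,234),40)):
    w=wray(c,pos,q,uv,z); print(n,np.round(w,1),np.round(W2S(w),1))
E
```

```text
plate tr near [ 457.1 -119.6   46. ] [-53.6 -88.5]
plate lead near [481.8  53.7  46. ] [-52.1  86.5]
score [476.4  15.7  46. ] [-52.4  48.2]
bed tr [ 418.1 -186.4   40. ] [ -83.5 -159.9]
bed lead [461.  135.1  40. ] [-83.6 164.4]
```

{"op": "play_rows", "data": {"dp": [[-0.05,0.14,-0.3],[-0.03,0,-0.3],[0,0,-0.1],[0,0,0]], "angular": [[0,0,0.06],[0,0.02,0],[0,0,0],[0,0,0]], "claw": [0,0,0,0]}}

```text
clock: 2.7
tcp_pos: [452.5, -31.0, 91.7]
tcp_rot: [0.004, 0.066, 0.998, 0.001]
force: [0.1, 0.3, 0.5]
width: 0.5
```

```bash
python3 -c "
from h import *
plan(-73,-2,70)"
```

```text
t 2.7 stand xy [-69.92  -1.26] z 91.74 F [0.12 0.3  0.48] w 0.5
shift units [-0.063 -0.006 -0.435] turn units [-0.013  0.058  0.001]
```

{"op": "play_rows", "data": {"dp": [[-0.08,0,-0.2],[-0.03,0,-0.2],[0,0,-0.1],[0,0,-0.06]], "angular": [[0,0.06,0],[0,0.02,0],[0,0,0],[0,0,0]], "claw": [0,0,0,0]}}

```text
clock: 3.1
tcp_pos: [448.6, -30.7, 64.6]
tcp_rot: [-0.0, 0.067, 0.998, 0.002]
force: [0.2, -0.2, -0.0]
width: 0.501
```

```bash
python3 -c "
from h import *
plan(-73,-2,65)
wsnap('w2.png')"
```

```text
t 3.1 stand xy [-73.84  -1.54] z 64.57 F [ 0.15 -0.23 -0.01] w 0.501
shift units [ 0.015 -0.011  0.009] turn units [-0.024  0.001  0.001]
```

View pics/w2.png

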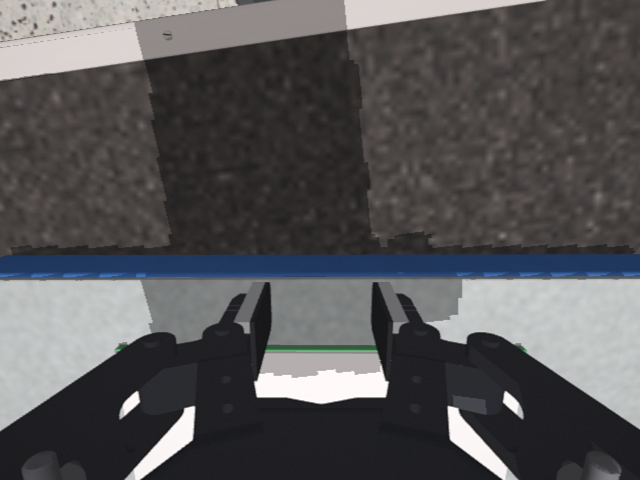

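The fingers stand over the free strip of bed between the near edge (row 275) and the plate's side (row 348), and nothing is touching yet. I'll probe down gently.

{"op": "play_rows", "data": {"dp": [[0,0,-0.04],[0,0,-0.03]], "angular": [[0,0,0],[0,0,0]], "claw": [0,0]}}

```text
clock: 3.35
tcp_pos: [448.7, -30.9, 63.0]
tcp_rot: [-0.001, 0.067, 0.998, 0.002]
force: [-19.4, 1.6, 49.8]
width: 0.503
```

{"op": "play_rows", "data": {"dp": [[0,0,-0.03]], "angular": [[0,0,0]], "claw": [0]}}

```text
clock: 3.45
tcp_pos: [448.8, -31.0, 63.1]
tcp_rot: [-0.002, 0.067, 0.998, 0.003]
force: [-13.9, 1.8, 34.0]
width: 0.501
```

{"op": "play_rows", "data": {"dp": [[0,0,-0.03]], "angular": [[0,0,0]], "claw": [0]}}

```text
clock: 3.55
tcp_pos: [448.8, -31.0, 63.1]
tcp_rot: [-0.002, 0.067, 0.998, 0.004]
force: [-12.7, 1.1, 31.2]
width: 0.506
```

The bed contacts at TCP z of about 63. I'll lift 2.5 mm and push towards the fence along world (0.99, -0.13). From TCP x of -74, the plate should be met within about 10 mm.

{"op": "play_rows", "data": {"dp": [[0,0,0.05],[0,0,0.0],[0.1,-0.013,0],[0,0,0]], "angular": [[0,0,0],[0,0,0],[0,0,0],[0,0,0]], "claw": [0,0,0,0]}}

```text
clock: 3.95
tcp_pos: [454.9, -31.7, 66.4]
tcp_rot: [-0.002, 0.067, 0.998, 0.004]
force: [-0.0, 0.5, 0.3]
width: 0.499
```

```bash
python3 -c "
from h import *
plan(-50,-2,65)"
```

```text
t 3.95 stand xy [-67.46  -1.61] z 66.44 F [-0.04  0.51  0.33] w 0.499
shift units [ 0.345 -0.054 -0.029] turn units [-0.056 -0.018  0.012]
```

{"op": "play_rows", "data": {"dp": [[0.04,-0.005,-0.03],[0.05,-0.007,0],[0.05,-0.007,0],[0.05,-0.007,0]], "angular": [[-0.05,-0.02,0],[0,0,0],[0,0,0],[0,0,0]], "claw": [0,0,0,0]}}

```text
clock: 4.35
tcp_pos: [464.0, -33.0, 63.9]
tcp_rot: [-0.001, 0.067, 0.998, -0.0]
force: [-1.4, 0.3, 1.9]
width: 0.497
```

```bash
python3 -c "
from h import *
plan(-51,-2,65.5)"
```

```text
t 4.35 stand xy [-58.26  -1.71] z 63.88 F [-1.38  0.33  1.86] w 0.497
shift units [ 0.143 -0.025  0.032] turn units [ 0.001 -0.015  0.011]
```

{"op": "play_rows", "data": {"dp": [[0.04,-0.005,0.03],[0.05,-0.007,0.005],[0.03,-0.004,0]], "angular": [[0,0,0],[0,0,0],[0,0,0]], "claw": [0,0,0]}}

```text
clock: 4.65
tcp_pos: [470.5, -33.9, 65.5]
tcp_rot: [-0.001, 0.067, 0.998, -0.0]
force: [-1.1, 0.2, -0.6]
width: 0.504
```

```bash
python3 -c "
from h import *
plan(-51,-2,65)"
```

```text
t 4.65 stand xy [-51.68  -1.81] z 65.55 F [-1.14  0.2  -0.58] w 0.504
shift units [ 0.013 -0.006 -0.011] turn units [ 0.003 -0.018  0.011]
```

{"op": "play_rows", "data": {"dp": [[0.03,-0.004,-0.005]], "angular": [[0,0,0]], "claw": [0]}}

```text
clock: 4.75
tcp_pos: [472.0, -34.2, 65.3]
tcp_rot: [-0.002, 0.067, 0.998, -0.0]
force: [-7.2, 0.5, 6.1]
width: 0.503
```

{"op": "play_rows", "data": {"dp": [[0.03,-0.004,0]], "angular": [[0,0,0]], "claw": [0]}}

```text
clock: 4.85
tcp_pos: [472.2, -34.3, 65.0]
tcp_rot: [-0.003, 0.067, 0.998, -0.0]
force: [-12.0, 1.9, 10.0]
width: 0.5
```

{"op": "play_rows", "data": {"dp": [[0.03,-0.004,0]], "angular": [[0,0,0]], "claw": [0]}}

```text
clock: 4.95
tcp_pos: [472.1, -34.3, 64.6]
tcp_rot: [-0.005, 0.067, 0.998, 0.0]
force: [-9.9, 1.9, 7.2]
width: 0.497
```

The push has stopped against the fence at about 10 N. Now back off and look.

{"op": "play_rows", "data": {"dp": [[-0.2,0.027,0.02],[-0.2,0.027,0.3],[0,-0.6,0.6],[0,-0.8,0.3],[0,-0.8,0]], "angular": [[0,0,0],[0,0,0],[0,0,0],[0,0,0],[0,0,0]], "claw": [0,0,-1,-1,-1]}}

```text
clock: 5.45
tcp_pos: [450.6, -139.6, 127.6]
tcp_rot: [-0.004, 0.062, 0.998, 0.0]
force: [0.3, -0.9, -0.2]
width: 0.009
```

```bash
python3 -c "
from h import *
plan(2,-115,110)
snap('side','s1.png'); a=cv2.imread('pics/s1.png')[170:360,235:350]; cv2.imwrite('pics/s1c.png',cv2.resize(a,None,fx=3,fy=3,interpolation=cv2.INTER_CUBIC))
snap('top','t1.png'); a=cv2.imread('pics/t1.png')[195:310,290:445]; cv2.imwrite('pics/t1c.png',cv2.resize(a,None,fx=5,fy=5,interpolation=cv2.INTER_CUBIC))"
```

```text
t 5.45 stand xy [ -57.45 -109.21] z 127.62 F [ 0.25 -0.89 -0.21] w 0.009
shift units [ 1.163 -0.273 -0.352] turn units [-0.006 -0.056 -0.054]
```

View pics/s1c.png

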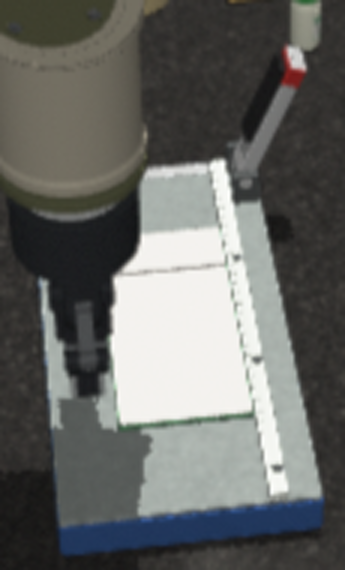

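View pics/t1c.png

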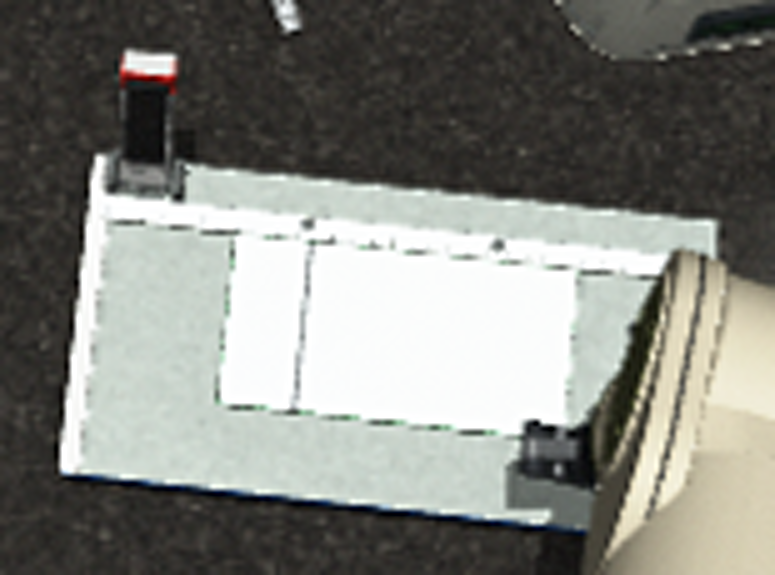

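The plate's far side now meets the fence along its whole length, at rows 235-270 in the top crop. Next I'll move behind the trailing end with the fingers shut.

{"op": "play_rows", "data": {"dp": [[0.6,-0.24,0],[0.55,-0.24,0],[0,0,-0.4],[0,0,0]], "angular": [[0,-0.05,-0.05],[0,0,0],[0,0,0],[0,0,0]], "claw": [-1,-1,-1,-1]}}

```text
clock: 5.95
tcp_pos: [508.2, -168.6, 106.7]
tcp_rot: [0.001, 0.072, 0.997, -0.0]
force: [-0.4, 0.2, 0.2]
width: 0.0
```

```bash
python3 -c "
from h import *
plan(3,-125,80)"
```

```text
t 5.95 stand xy [   3.49 -130.32] z 106.69 F [-0.4   0.24  0.17] w 0.0
shift units [ 0.004  0.107 -0.534] turn units [0.002 0.011 0.068]
```

{"op": "play_rows", "data": {"dp": [[0.02,0.1,-0.3],[0,0,-0.25],[0,0,-0.1],[0,0,0]], "angular": [[0,0.01,0.07],[0,0,0],[0,0,0],[0,0,0]], "claw": [-1,-1,-1,-1]}}

```text
clock: 6.35
tcp_pos: [508.7, -161.7, 73.1]
tcp_rot: [0.0, 0.065, 0.998, 0.0]
force: [-0.4, 0.0, 0.7]
width: 0.002
```

```bash
python3 -c "
from h import *
plan(3,-125,67.5)
wsnap('w3.png')"
```

```text
t 6.35 stand xy [   3.05 -123.43] z 73.05 F [-0.38  0.02  0.68] w 0.002
shift units [-0.005 -0.031 -0.111] turn units [-0.004  0.007 -0.014]
```

View pics/w3.png

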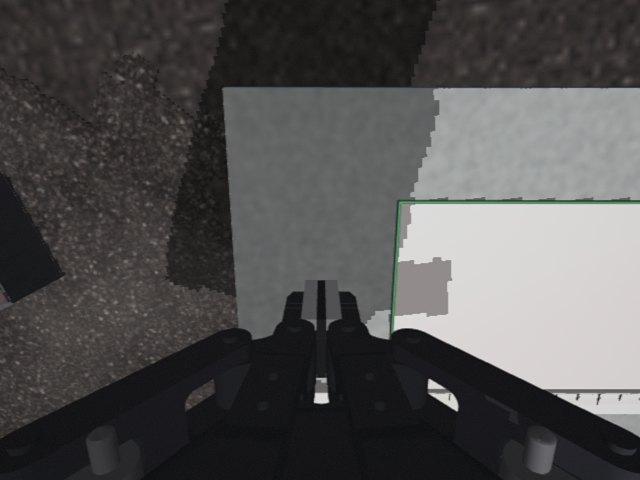

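{"op": "play_rows", "data": {"dp": [[0,0,-0.06],[0,0,-0.04],[0.013,0.1,0],[0.013,0.1,0],[0,0,0]], "angular": [[0,0,0],[0,0,0],[0,0,0],[0,0,0],[0,0,0]], "claw": [-1,-1,-1,-1,-1]}}

```text
clock: 6.9
tcp_pos: [510.9, -151.2, 69.4]
tcp_rot: [0.002, 0.066, 0.998, 0.0]
force: [0.5, 0.1, -0.0]
width: -0.0
```

```bash
python3 -c "
from h import *
plan(4,-100,67.5)"
```

```text
t 6.9 stand xy [   3.9  -112.72] z 69.4 F [ 0.5   0.13 -0.01] w -0.0
shift units [ 0.036  0.252 -0.038] turn units [-0.004  0.025 -0.009]
```

{"op": "play_rows", "data": {"dp": [[0,0,-0.04],[0.0,0.02,-0.02],[0.007,0.05,0],[0.007,0.05,0]], "angular": [[0,0.02,0],[0,0,0],[0,0,0],[0,0,0]], "claw": [-1,-1,-1,-1]}}

```text
clock: 7.3
tcp_pos: [511.8, -145.0, 66.4]
tcp_rot: [0.0, 0.066, 0.998, 0.0]
force: [-0.4, 0.1, -0.2]
width: -0.003
```

```bash
python3 -c "
from h import *
plan(4,-100,67)"
```

```text
t 7.3 stand xy [   3.95 -106.41] z 66.37 F [-0.4   0.05 -0.18] w -0.003
shift units [0.018 0.127 0.013] turn units [-0.003  0.006 -0.008]
```

{"op": "play_rows", "data": {"dp": [[0.012,0.08,0.01],[0.012,0.08,0],[0.012,0.08,0],[0.012,0.08,0],[0.012,0.08,0],[0.012,0.08,0]], "angular": [[0,0,0],[0,0,0],[0,0,0],[0,0,0],[0,0,0],[0,0,0]], "claw": [-1,-1,-1,-1,-1,-1]}}

```text
clock: 7.9
tcp_pos: [515.3, -119.6, 66.9]
tcp_rot: [0.0, 0.066, 0.998, -0.0]
force: [-1.0, -2.0, 1.1]
width: 0.004
```

```bash
python3 -c "
from h import *
plan(4,-60,67)
wsnap('w4.png')"
```

```text
t 7.9 stand xy [  4.05 -80.8 ] z 66.87 F [-1.04 -1.98  1.1 ] w 0.004
shift units [0.054 0.412 0.003] turn units [ 0.003  0.002 -0.004]
```

View pics/w4.png

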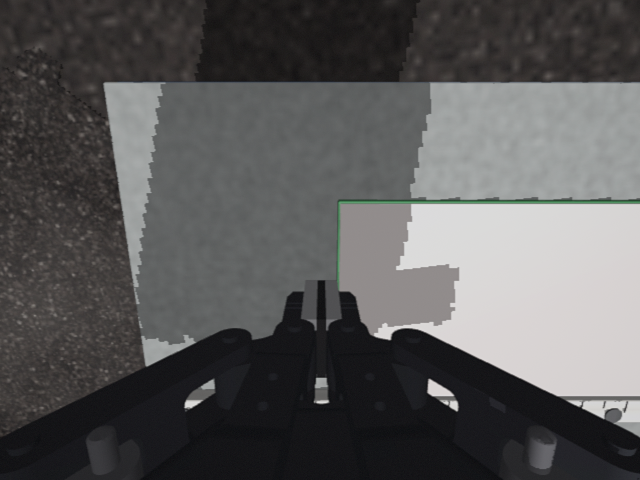

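The finger is in contact with the trailing end (column 339), the plate is sliding at about 2 N, and it still looks square. I'll measure the corner to get the remaining distance.

Run:
```python
from h import *
c=np.load('pics/w4.png.npz')
for uv in ((339,202),(636,202),(338.5,285)):
    print(np.round(W2S(wray(c,c['pos'],c['rot'],uv,46)),1))
print(np.round(W2S(wray(c,c['pos'],c['rot'],(104,83),40)),1),W2S(c['pos']))
```

```text
[-40.1 -73.9]
[-40.3  40.6]
[ -5.6 -73.6]
[ -83.4 -161.1] [  4.05451549 -80.80027629]
```

{"op": "play_rows", "data": {"dp": [[0.013,0.1,0],[0.013,0.1,0],[0.013,0.1,0],[0.013,0.1,0],[0.013,0.1,0],[0.013,0.1,0],[0.013,0.1,0],[0.013,0.1,0]], "angular": [[0,0,0],[0,0,0],[0,0,0],[0,0,0],[0,0,0],[0,0,0],[0,0,0],[0,0,0]], "claw": [-1,-1,-1,-1,-1,-1,-1,-1]}}

```text
clock: 8.75
tcp_pos: [521.2, -75.5, 66.9]
tcp_rot: [0.0, 0.066, 0.998, 0.0]
force: [-0.4, -1.2, -0.7]
width: -0.002
```

```bash
python3 -c "
from h import *
plan(4,12,67)"
```

```text
t 8.75 stand xy [  4.08 -36.27] z 66.94 F [-0.35 -1.24 -0.71] w -0.002
shift units [0.126 0.957 0.001] turn units [-0.     0.005 -0.007]
```

{"op": "play_rows", "data": {"dp": [[0.013,0.1,0],[0.013,0.1,0],[0.013,0.1,0],[0.013,0.1,0],[0.013,0.1,0],[0.013,0.1,0],[0.013,0.1,0],[0.01,0.08,0]], "angular": [[0,0,0],[0,0,0],[0,0,0],[0,0,0],[0,0,0],[0,0,0],[0,0,0],[0,0,0]], "claw": [-1,-1,-1,-1,-1,-1,-1,-1]}}

```text
clock: 9.55
tcp_pos: [526.7, -32.8, 66.9]
tcp_rot: [0.0, 0.066, 0.998, 0.0]
force: [0.1, -1.3, -0.0]
width: -0.004
```

```bash
python3 -c "
from h import *
plan(4,12,67)
wsnap('w5.png')
snap('top','t5.png'); a=cv2.imread('pics/t5.png')[195:310,280:435]; cv2.imwrite('pics/t5c.png',cv2.resize(a,None,fx=5,fy=5,interpolation=cv2.INTER_CUBIC))
snap('side','s5.png'); a=cv2.imread('pics/s5.png')[170:360,235:350]; cv2.imwrite('pics/s5c.png',cv2.resize(a,None,fx=3,fy=3,interpolation=cv2.INTER_CUBIC))
"
```

```text
t 9.55 stand xy [3.84 6.8 ] z 66.92 F [ 0.06 -1.26 -0.03] w -0.004
shift units [0.017 0.103 0.002] turn units [-0.     0.004 -0.008]
```

View pics/w5.png

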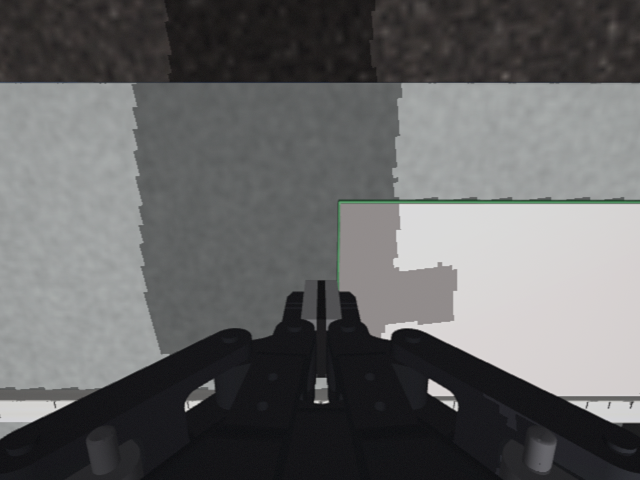

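View pics/t5c.png

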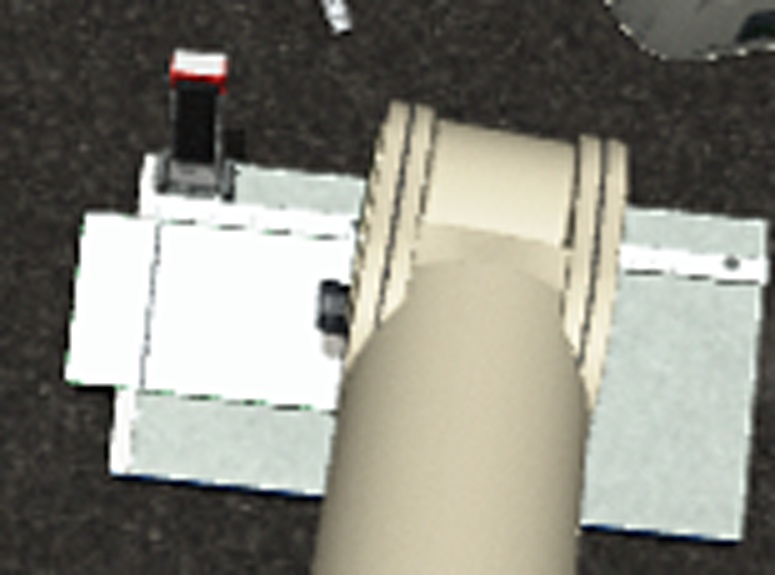

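View pics/s5c.png

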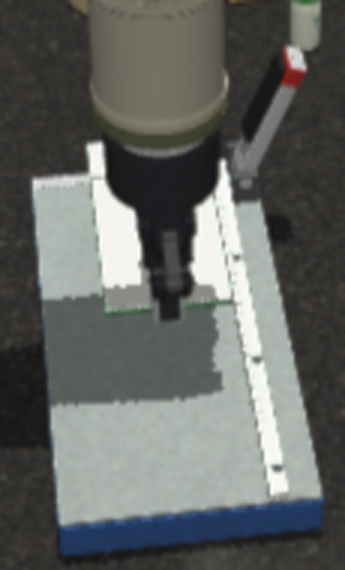

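Run:
```python
from h import *
T=np.load('pics/t5.png.npz'); 
def m(L,z): return np.round([W2S(ray(T,crop(u,280,195,5),z)) for u in L],1).tolist()
print('edge',m([(112,472),(147,155),(120,388)],40)); print('score',m([(141.5,390),(157.5,222)],46)); print('plate lead',m([(67,381),(84,212)],46))
c=np.load('pics/w5.png.npz')
print(np.round(W2S(wray(c,c['pos'],c['rot'],(339,202),46)),1))
```

```text
edge [[-84.2, 163.7], [83.5, 164.6], [-40.4, 164.6]]
score [[-40.7, 153.1], [47.7, 154.8]]
plate lead [[-40.3, 192.0], [48.8, 193.6]]
[-40.3  13.7]
```

The score is about 10.5 mm short of the edge, and the top and wrist views agree on this. I'll push another 15 mm, taking most of it now.

{"op": "play_rows", "data": {"dp": [[0.011,0.08,0],[0.011,0.08,0],[0.008,0.06,0],[0.004,0.03,0],[0,0,0]], "angular": [[0,0,0],[0,0,0],[0,0,0],[0,0,0],[0,0,0]], "claw": [-1,-1,-1,-1,-1]}}

```text
clock: 10.2
tcp_pos: [528.5, -20.0, 67.0]
tcp_rot: [0.0, 0.066, 0.998, -0.0]
force: [0.5, -0.2, 0.2]
width: -0.001
```

```bash
python3 -c "
from h import *
plan(4,22,67)
snap('top','t6.png'); a=cv2.imread('pics/t6.png')[225:300,285:360]; cv2.imwrite('pics/t6c.png',cv2.resize(a,None,fx=8,fy=8,interpolation=cv2.INTER_CUBIC))
"
```

```text
t 10.2 stand xy [ 3.89 19.7 ] z 66.96 F [ 0.45 -0.16  0.17] w -0.001
shift units [0.008 0.045 0.001] turn units [ 0.001  0.004 -0.005]
```

View pics/t6c.png

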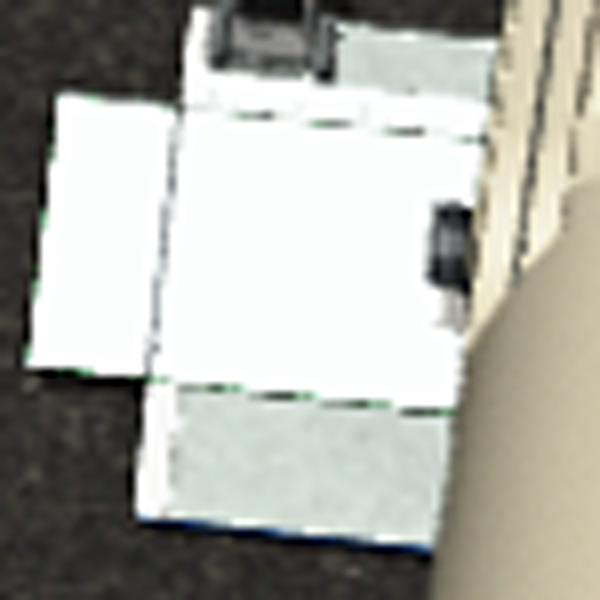

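Run:
```python
from h import *
T=np.load('pics/t6.png.npz'); 
def m(L,z): return np.round([W2S(ray(T,crop(u,285,225,8),z)) for u in L],1).tolist()
print('edge',m([(138,517),(148,390),(181,103),(190,30)],40)); print('score',m([(152,378),(177,112)],46)); print('plate lead',m([(27,365),(58,95)],46))
```

```text
edge [[-84.7, 164.1], [-43.4, 165.7], [51.6, 165.7], [76.1, 165.6]]
score [[-39.9, 164.5], [47.6, 166.4]]
plate lead [[-40.1, 205.3], [49.0, 205.7]]
```

The score is now right at the edge, so another 4.5 mm.

{"op": "play_rows", "data": {"dp": [[0.006,0.04,0],[0.006,0.04,0],[0.002,0.012,0],[0,0,0]], "angular": [[0,0,0],[0,0,0],[0,0,0],[0,0,0]], "claw": [-1,-1,-1,-1]}}

```text
clock: 10.65
tcp_pos: [529.1, -15.5, 67.0]
tcp_rot: [0.0, 0.066, 0.998, -0.0]
force: [0.3, -0.6, 1.0]
width: -0.005
```

```bash
python3 -c "
from h import *
plan(4,22,67)"
```

```text
t 10.65 stand xy [ 3.97 24.26] z 66.98 F [ 0.33 -0.59  0.97] w -0.005
shift units [-0.005 -0.045  0.   ] turn units [ 0.002  0.004 -0.001]
```

Now back off, rise and move to the near side at stand (-75, 85) to check, and re-press if needed.

{"op": "play_rows", "data": {"dp": [[-0.03,-0.2,0],[-0.03,-0.2,0.2],[0,0,0.9],[-0.9,0.1,0.2],[-0.7,0.3,0],[0,0.8,0],[0,0.8,0],[0,0,0]], "angular": [[0,0,0],[0,0,0],[0,0,0],[0,0,0],[0,0,0],[0,0,0],[0,0,0],[0,0,0]], "claw": [-1,-1,-1,0,0,0,0,0]}}

```text
clock: 11.45
tcp_pos: [443.8, 58.9, 138.7]
tcp_rot: [0.003, 0.071, 0.997, 0.002]
force: [0.4, -0.6, -0.3]
width: 0.505
```

```bash
python3 -c "
from h import *
plan(-72,85,100)
wsnap('w7.png')
snap('top','t7.png'); a=cv2.imread('pics/t7.png')[225:300,285:385]; cv2.imwrite('pics/t7c.png',cv2.resize(a,None,fx=8,fy=8,interpolation=cv2.INTER_CUBIC))
"
```

```text
t 11.45 stand xy [-90.53  86.65] z 138.67 F [ 0.43 -0.56 -0.35] w 0.505
shift units [ 0.363 -0.082 -0.773] turn units [-0.021  0.036  0.067]
```

View pics/t7c.png

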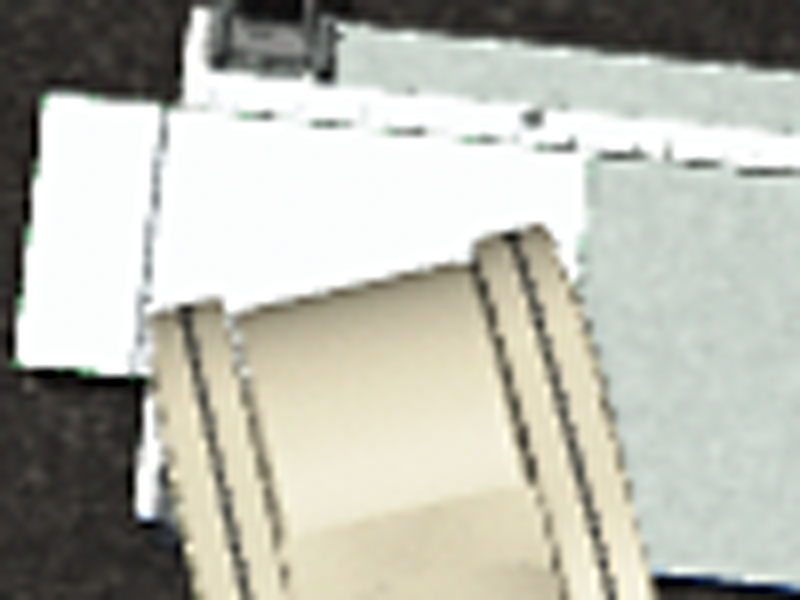

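View pics/w7.png

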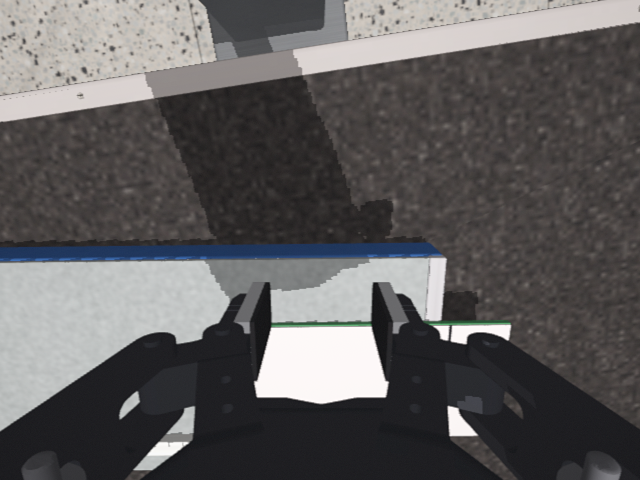

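The score (column 450) is just past the edge (column 443), and the plate's side runs parallel to the bed edge. I'll press it gently against the fence once more, near its middle.

{"op": "play_rows", "data": {"dp": [[0.35,0.45,0],[0.05,0,-0.5],[0,0,-0.4],[0,0,0]], "angular": [[0,0.04,0.06],[0,0,0],[0,0,0],[0,0,0]], "claw": [0,0,0,0]}}

```text
clock: 11.95
tcp_pos: [466.9, 71.2, 94.1]
tcp_rot: [0.001, 0.073, 0.997, 0.001]
force: [0.1, -0.4, -0.9]
width: 0.501
```

```bash
python3 -c "
from h import *
plan(-66,112,65.5)"
```

```text
t 11.95 stand xy [-69.25 101.94] z 94.06 F [ 0.11 -0.38 -0.85] w 0.501
shift units [ 0.091  0.191 -0.571] turn units [-0.01   0.012  0.088]
```

{"op": "play_rows", "data": {"dp": [[0.06,0.2,-0.2],[0,0,-0.2],[0,0,-0.1],[0,0,-0.04],[0,0,0]], "angular": [[0,0.01,0.09],[0,0,0],[0,0,0],[0,0,0],[0,0,0]], "claw": [0,0,0,0,0]}}

```text
clock: 12.45
tcp_pos: [471.4, 75.6, 68.7]
tcp_rot: [0.001, 0.07, 0.998, 0.0]
force: [1.0, -0.5, 0.6]
width: 0.499
```

```bash
python3 -c "
from h import *
plan(-53,112,65)"
```

```text
t 12.45 stand xy [-65.37 106.85] z 68.73 F [ 1.   -0.53  0.57] w 0.499
shift units [ 0.259  0.069 -0.075] turn units [-0.002  0.013  0.05 ]
```

{"op": "play_rows", "data": {"dp": [[0.02,0.05,-0.06],[0.1,0,-0.01],[0.1,-0.013,0],[0,0,0]], "angular": [[0,0.01,0.05],[0,0,0],[0,0,0],[0,0,0]], "claw": [0,0,0,0]}}

```text
clock: 12.85
tcp_pos: [484.0, 77.5, 66.2]
tcp_rot: [0.001, 0.066, 0.998, 0.001]
force: [0.3, 0.3, -0.2]
width: 0.499
```

```bash
python3 -c "
from h import *
plan(-50,110,65.5)"
```

```text
t 12.85 stand xy [-53.08 110.44] z 66.16 F [ 0.26  0.3  -0.16] w 0.499
shift units [ 0.06  -0.017 -0.013] turn units [-0.009  0.014 -0.002]
```

{"op": "play_rows", "data": {"dp": [[0.03,-0.004,-0.01]], "angular": [[0,0,0]], "claw": [0]}}

```text
clock: 12.95
tcp_pos: [485.7, 77.2, 65.7]
tcp_rot: [0.001, 0.066, 0.998, 0.001]
force: [0.2, 0.3, -0.5]
width: 0.5
```

{"op": "play_rows", "data": {"dp": [[0.03,-0.004,0]], "angular": [[0,0,0]], "claw": [0]}}

```text
clock: 13.05
tcp_pos: [486.8, 77.1, 65.5]
tcp_rot: [0.0, 0.066, 0.998, 0.001]
force: [-7.0, 2.6, 3.1]
width: 0.5
```

{"op": "play_rows", "data": {"dp": [[0.02,-0.003,0]], "angular": [[0,0,0]], "claw": [0]}}

```text
clock: 13.15
tcp_pos: [486.8, 77.1, 65.3]
tcp_rot: [-0.001, 0.066, 0.998, 0.001]
force: [-6.1, 0.5, 5.6]
width: 0.496
```

The contact force rose at the same TCP x (-50) as before, so the plate is flat. I'll retreat, rise and shut the fingers, then check what stands behind the bar.

{"op": "play_rows", "data": {"dp": [[-0.2,0.027,0.02],[-0.3,0.04,0.2],[0,0,0.9],[0,0,0.9],[0,0,0.9],[0,0,0.8],[0,0,0]], "angular": [[0,0,0],[0,0,0],[0,0,0],[0,0,0],[0,0,0],[0,0,0],[0,0,0]], "claw": [0,0,-1,-1,-1,-1,-1]}}

```text
clock: 13.85
tcp_pos: [455.7, 78.5, 256.9]
tcp_rot: [-0.002, 0.067, 0.998, -0.001]
force: [1.2, 0.4, -0.8]
width: 0.002
```

Run:
```python
from h import *
T=np.load('pics/top0.png.npz'); S=np.load('pics/side0.png.npz')
print('mixer base side L,R z0',[np.round(W2S(ray(S,u,0)),0).tolist() for u in ((371,218),(435,220))])
print('mixer top-view near edge z0/z80',[[np.round(W2S(ray(T,u,z)),0).tolist() for u in ((268,180),(312,181))] for z in (0,80)])
# bar tip
print('pred tip px top', proj(T,tf(ST,[(110,137,151)])), 'side',proj(S,tf(ST,[(110,137,151)])))
# mixer knob top: intersect rays (288,132) top & (405,157) side
def rc(c,uv):
    R=cv2.Rodrigues(c['rvec'])[0]; return -R.T@c['tvec'], R.T@np.linalg.inv(K(c))@np.array([*uv,1.])
def tri(a,b):
    (C1,d1),(C2,d2)=rc(T,a),rc(S,b); s=np.linalg.lstsq(np.c_[d1,-d2],C2-C1,rcond=None)[0]; p,q=C1+s[0]*d1,C2+s[1]*d2; return np.round((p+q)/2,0),np.round(np.linalg.norm(p-q),1)
print('knob',tri((288,131),(405,160)),'tip',tri((319.5,209),(331,190)),'bottle cap',tri((240.5,188),(337,165)))
plan(150,137,220)
```

```text
mixer base side L,R z0 [[219.0, 212.0], [369.0, 184.0]]
mixer top-view near edge z0/z80 [[[204.0, 293.0], [214.0, 173.0]], [[184.0, 282.0], [194.0, 168.0]]]
pred tip px top [[319.77202878 208.24615968]] side [[332.13946191 191.56832262]]
knob (array([848., 158., 144.]), np.float64(4.0)) tip (array([647.,  83., 155.]), np.float64(0.3)) bottle cap (array([726., 290.,  62.]), np.float64(2.5))
t 13.85 stand xy [-81.25 107.65] z 256.87 F [ 1.18  0.35 -0.78] w 0.002
shift units [ 4.662 -0.031 -0.737] turn units [ 0.006 -0.021  0.007]
```

{"op": "play_rows", "data": {"dp": [[0.9,0,0],[0.9,0,0],[0.9,0,0],[0.9,0,0],[0.9,0,0],[0,0,0],[0,0,0]], "angular": [[0,0,0],[0,0,0],[0,0,0],[0,0,0],[0,0,0],[0,0,0],[0,0,0]], "claw": [-1,-1,-1,-1,-1,-1,-1]}}

```text
clock: 14.55
tcp_pos: [685.0, 79.6, 251.8]
tcp_rot: [-0.003, 0.065, 0.998, 0.001]
force: [-0.4, -0.9, 0.3]
width: 0.001
```

```bash
python3 -c "
from h import *
plan(148,137,152)
snap('side','s8.png'); a=cv2.imread('pics/s8.png')[80:320,235:475]; cv2.imwrite('pics/s8c.png',cv2.resize(a,None,fx=2.5,fy=2.5,interpolation=cv2.INTER_CUBIC))
"
```

```text
t 14.55 stand xy [145.78 139.19] z 251.8 F [-0.42 -0.86  0.34] w 0.001
shift units [ 0.038 -0.049 -1.996] turn units [-0.021 -0.035 -0.024]
```

View pics/s8c.png

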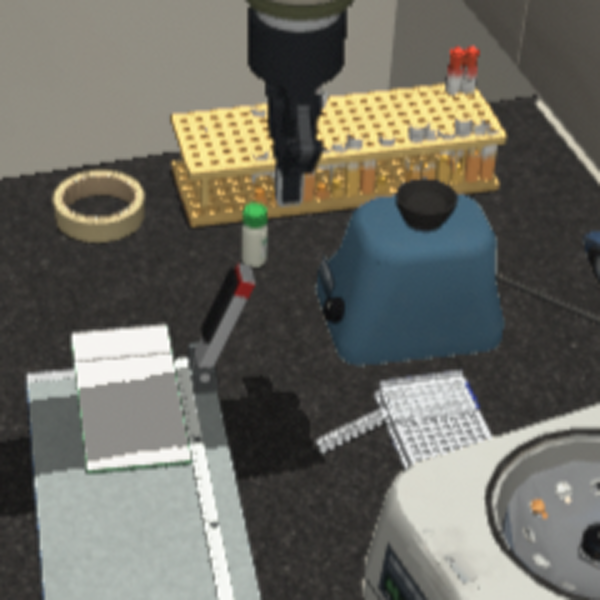

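The fingers hang behind the bar (crop 290, 200), with the bar's red end at (245, 278) and the mixer well clear. Lowering behind the bar now.

{"op": "play_rows", "data": {"dp": [[0.06,-0.05,0],[0,0,-0.7],[0,0,-0.7],[0,0,-0.45],[0,0,0]], "angular": [[0,-0.03,0],[0,0,0],[0,0,0],[0,0,0],[0,0,0]], "claw": [-1,-1,-1,-1,-1]}}

```text
clock: 15.1
tcp_pos: [684.1, 77.9, 163.0]
tcp_rot: [0.003, 0.064, 0.998, 0.006]
force: [-1.1, 0.7, 0.7]
width: 0.001
```

```bash
python3 -c "
from h import *
plan(100,137,152)
snap('side','s9.png'); a=cv2.imread('pics/s9.png')[80:320,235:475]; cv2.imwrite('pics/s9c.png',cv2.resize(a,None,fx=2.5,fy=2.5,interpolation=cv2.INTER_CUBIC))
"
```

```text
t 15.1 stand xy [145.2  137.41] z 163.02 F [-1.07  0.66  0.66] w 0.001
shift units [-0.897  0.112 -0.22 ] turn units [-0.071  0.051 -0.027]
```

View pics/s9c.png

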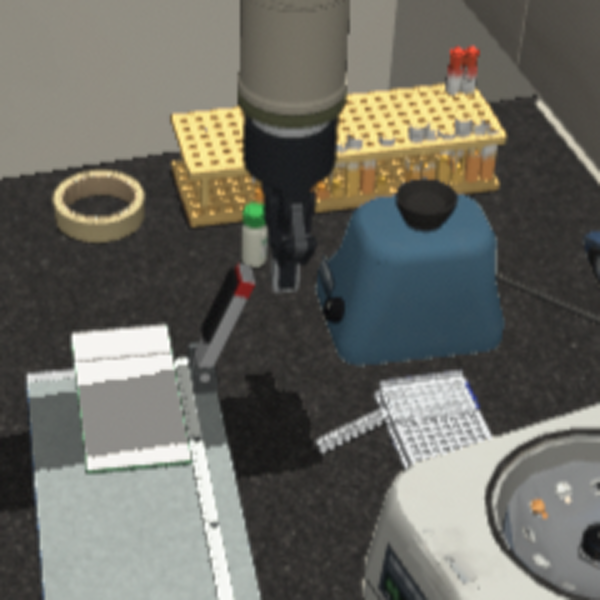

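{"op": "play_rows", "data": {"dp": [[0,0,-0.25],[0,0,0],[-0.16,0.021,0],[-0.16,0.021,0],[-0.12,0.016,0],[-0.12,0.016,0]], "angular": [[-0.07,0.05,-0.03],[0,0,0],[0,0,0],[0,0,0],[0,0,0],[0,0,0]], "claw": [-1,-1,-1,-1,-1,-1]}}

```text
clock: 15.75
tcp_pos: [657.6, 81.8, 159.1]
tcp_rot: [0.006, 0.067, 0.998, 0.001]
force: [1.3, -0.4, 1.2]
width: -0.005
```

```bash
python3 -c "
from h import *
plan(60,137,152)
snap('side','s10.png'); a=cv2.imread('pics/s10.png')[80:320,235:475]; cv2.imwrite('pics/s10c.png',cv2.resize(a,None,fx=2.5,fy=2.5,interpolation=cv2.INTER_CUBIC))
"
```

```text
t 15.75 stand xy [118.35 137.7 ] z 159.14 F [ 1.3  -0.36  1.21] w -0.005
shift units [-1.159  0.141 -0.143] turn units [-0.013  0.082  0.007]
```

View pics/s10c.png

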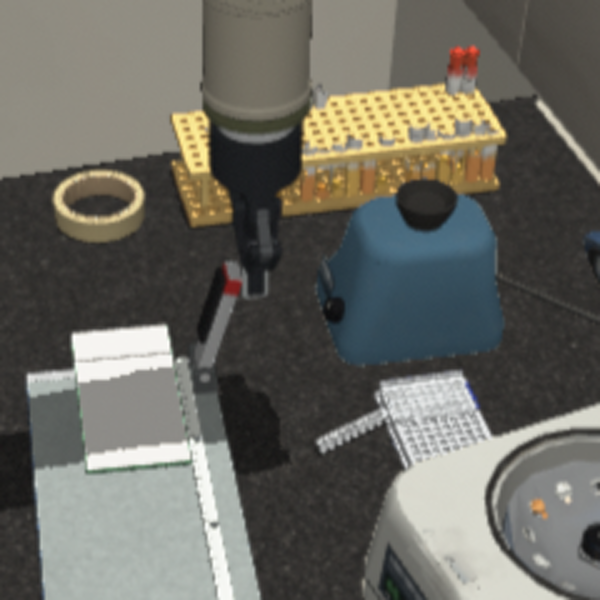

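The finger touches the back of the red end and the bar is rising. Continue past upright.

{"op": "play_rows", "data": {"dp": [[-0.14,0.018,-0.06],[-0.14,0.018,-0.04],[-0.14,0.018,0],[-0.14,0.018,0],[-0.14,0.018,0],[-0.14,0.018,0]], "angular": [[0,0.04,0],[0,0.04,0],[0,0,0],[0,0,0],[0,0,0],[0,0,0]], "claw": [-1,-1,-1,-1,-1,-1]}}

```text
clock: 16.4
tcp_pos: [611.5, 87.8, 153.7]
tcp_rot: [-0.001, 0.067, 0.998, 0.001]
force: [0.9, -0.7, 0.1]
width: 0.002
```

```bash
python3 -c "
from h import *
plan(60,137,152)
snap('side','s11.png'); a=cv2.imread('pics/s11.png')[80:320,235:475]; cv2.imwrite('pics/s11c.png',cv2.resize(a,None,fx=2.5,fy=2.5,interpolation=cv2.INTER_CUBIC))
"
```

```text
t 16.4 stand xy [ 71.9  137.54] z 153.71 F [ 0.9  -0.74  0.12] w 0.002
shift units [-0.237  0.021 -0.034] turn units [-0.016 -0.007  0.006]
```

View pics/s11c.png

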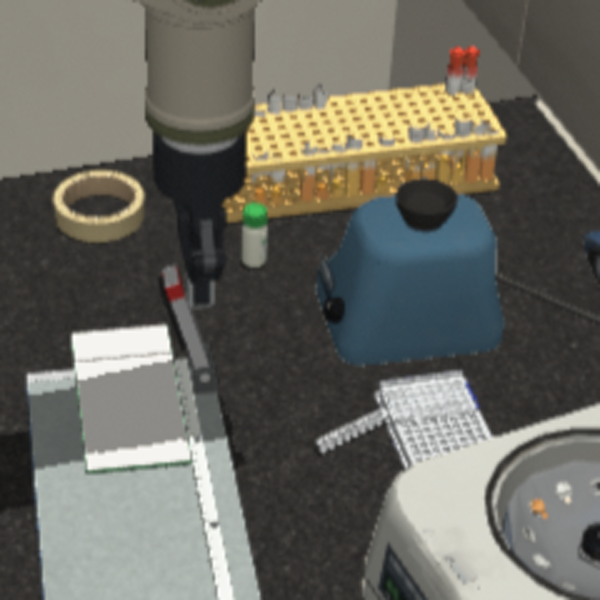

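The bar is past upright. One last nudge, then let it sink.

{"op": "play_rows", "data": {"dp": [[-0.1,0.013,0],[0,0,0],[0,0,0],[0,0,0],[0,0,0],[0,0,0],[0,0,0],[0,0,0]], "angular": [[0,0,0],[0,0,0],[0,0,0],[0,0,0],[0,0,0],[0,0,0],[0,0,0],[0,0,0]], "claw": [-1,-1,-1,-1,-1,-1,-1,-1]}}

```text
clock: 17.25
tcp_pos: [604.8, 88.7, 153.4]
tcp_rot: [-0.002, 0.067, 0.998, 0.001]
force: [-0.7, -0.6, 0.1]
width: 0.001
```

{"op": "play_rows", "data": {"dp": [[0.2,-0.03,0],[0,0,0.8],[0,0,0.8],[0,0,0.5],[0,0,0],[0,0,0],[0,0,0],[0,0,0]], "angular": [[0,0,0],[0,0,0],[0,0,0],[0,0,0],[0,0,0],[0,0,0],[0,0,0],[0,0,0]], "claw": [-1,-1,-1,-1,-1,-1,-1,-1]}}

```text
clock: 18.05
tcp_pos: [617.0, 86.3, 259.8]
tcp_rot: [-0.003, 0.067, 0.998, -0.0]
force: [-0.1, 0.1, -0.6]
width: -0.003
```

```bash
python3 -c "
from h import *
plan(60,137,152)
snap('side','s12.png'); a=cv2.imread('pics/s12.png')[80:320,235:475]; cv2.imwrite('pics/s12c.png',cv2.resize(a,None,fx=2.5,fy=2.5,interpolation=cv2.INTER_CUBIC))
"
```

```text
t 18.05 stand xy [ 77.54 136.79] z 259.79 F [-0.05  0.14 -0.6 ] w -0.003
shift units [-0.347  0.051 -2.156] turn units [ 0.    -0.038  0.006]
```

View pics/s12c.png

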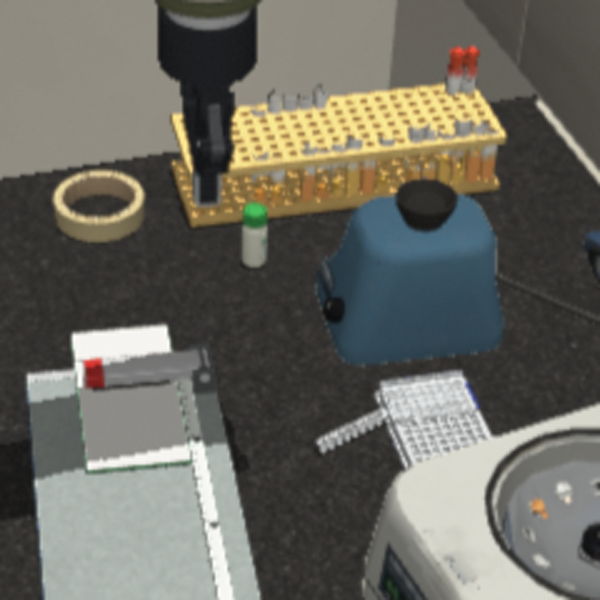

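The bar is down across the plate. I'll clear the arm to the left for a final check from above.

{"op": "play_rows", "data": {"dp": [[-0.3,0.9,0],[-0.3,0.9,0],[-0.3,0.9,0],[-0.3,0.9,0],[-0.3,0.9,0],[-0.3,0.9,0],[-0.3,0.6,0],[0,0,0]], "angular": [[0,0,0],[0,0,0],[0,0,0],[0,0,0],[0,0,0],[0,0,0],[0,0,0],[0,0,0]], "claw": [-1,-1,-1,-1,-1,-1,-1,-1]}}

```text
clock: 18.9
tcp_pos: [502.5, 394.0, 253.3]
tcp_rot: [-0.007, 0.069, 0.998, -0.004]
force: [0.0, -0.9, -1.2]
width: 0.001
```

```bash
python3 -c "
from h import *
plan(60,137,152)
snap('side','s13.png'); a=cv2.imread('pics/s13.png')[180:300,240:340]; cv2.imwrite('pics/s13c.png',cv2.resize(a,None,fx=5,fy=5,interpolation=cv2.INTER_CUBIC))
snap('top','t13.png'); a=cv2.imread('pics/t13.png')[225:300,285:385]; cv2.imwrite('pics/t13c.png',cv2.resize(a,None,fx=8,fy=8,interpolation=cv2.INTER_CUBIC))
"
```

```text
t 18.9 stand xy [-76.72 426.58] z 253.26 F [ 0.04 -0.95 -1.19] w 0.001
shift units [ 1.942 -6.103 -2.025] turn units [ 0.043 -0.09   0.039]
```

View pics/t13c.png

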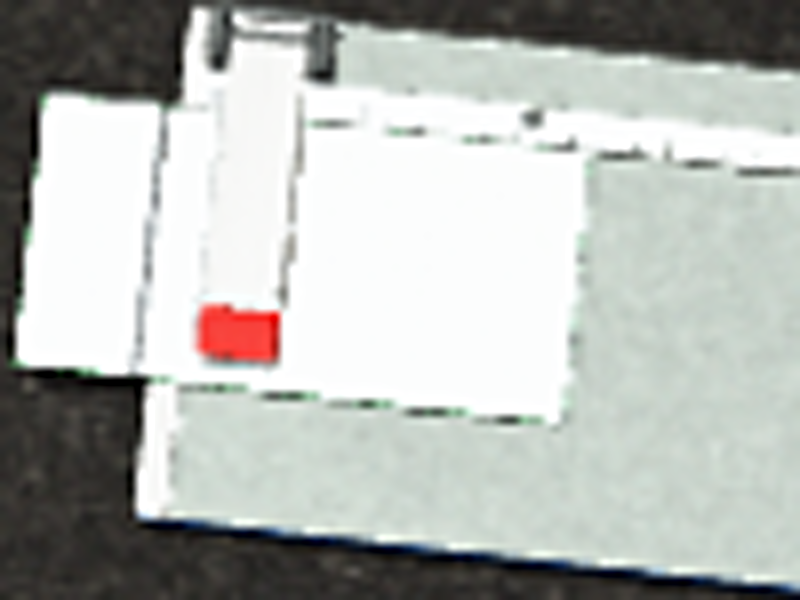

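View pics/s13c.png

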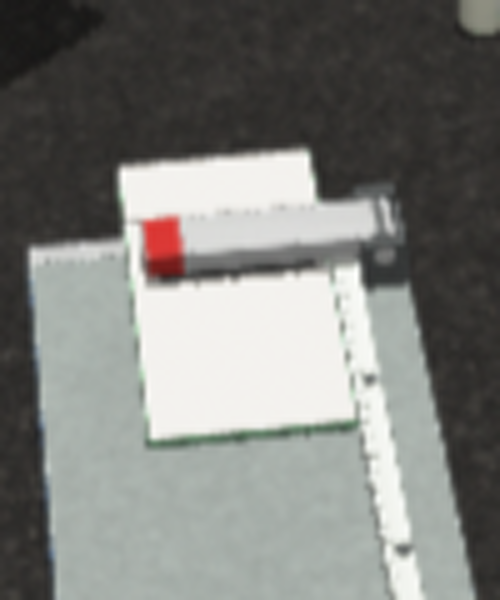

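View pics/t13.png

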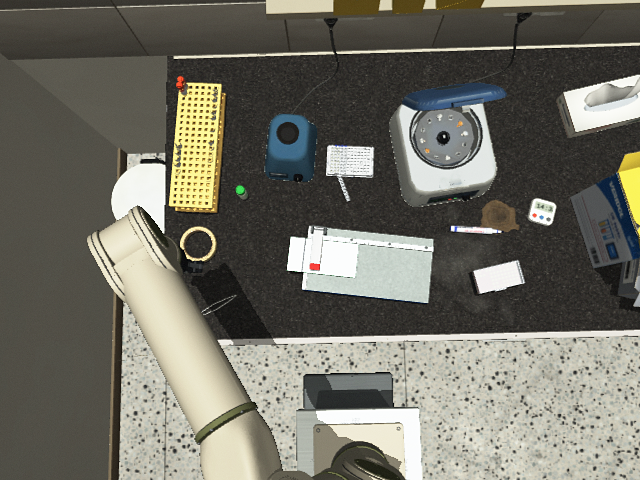

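Run:
```python
from h import *
T=np.load('pics/t13.png.npz'); S=np.load('pics/s13.png.npz')
def m(L,z): return np.round([W2S(ray(T,crop(u,285,225,8),z)) for u in L],1).tolist()
print('edge',m([(138,517),(148,390),(181,103),(190,30)],40)); print('score',m([(136,372),(162,108)],46)); print('lead/trail',m([(16,362),(44,95),(562,424),(587,160)],46))
pt=(T,[(-45,90,46),(45,90,46),(-45,-90,46),(45,-90,46)],np.array([crop(u,285,225,8) for u in ((16,362),(44,95),(562,424),(587,160))]))
ps=(S,[(-45,90,46),(45,90,46),(-45,-90,46),(45,-90,46)],np.array([crop(u,240,180,5) for u in ((118,166),(310,150),(148,438),(356,420))]))
for s in ([pt],[ps],[pt,ps]):
    x,r=fit(s,[530,80,-.13]); print(np.round(x,4),'stand',np.round(W2S(x),1),'yaw rel',round(x[2]-ST[2],4),r)
```

```text
edge [[-84.7, 164.1], [-43.4, 165.7], [51.6, 165.7], [76.1, 165.6]]
score [[-38.5, 169.8], [48.4, 171.4]]
lead/trail [[-39.5, 208.9], [48.5, 210.3], [-40.2, 31.0], [46.4, 31.7]]
[ 5.417409e+02  7.989840e+01 -1.370000e-01] stand [  3.8 120.5] yaw rel -0.004 [[[-0.71, 0.43], [0.02, -0.25], [0.07, 0.52], [0.62, -0.73]]]
[ 5.439601e+02  8.101130e+01 -1.389000e-01] stand [  5.9 121.9] yaw rel -0.0059 [[[-0.03, -0.01], [0.07, -0.07], [-0.37, 0.16], [0.34, -0.12]]]
[ 5.42972e+02  8.02595e+01 -1.37700e-01] stand [  5. 121.] yaw rel -0.0047 [[[-0.87, -0.07], [-0.11, -0.73], [-0.1, 0.07], [0.47, -1.17]], [[-0.43, 0.28], [-0.31, 0.19], [-0.7, 0.5], [0.03, 0.18]]]
```

The final fit puts the plate at stand (5.0, 121.0), square within noise. The score is about 5 mm past the edge, and the bar rests on the plate. Handing in.

```bash
python3 -c "
from h import *
print(robot.hand_in())"
```

```text
the job is handed in; nothing more can be done
None
```

The plate is flat against the fence with its score line about 5 mm past the steel edge, and the hold-down bar is resting on it. I handed the job in at about 19 s of the 64 s allowed.

**What I did:**
1. I pushed the plate's long side against the fence with two half-open fingertips.
2. I slid it along the fence from its trailing end with the fingers shut.
3. I pressed it once more against the fence. It stopped at the same spot as the first push, at about 7 N.
4. I tipped the bar past upright from behind and let it sink onto the plate.

**Last checks:**
- **Position:** the top and side views together put the plate's centre at stand (5, 121) mm, against a target of x = 5 mm. The two views differ by about 2 mm. The top view alone gives the score 4 to 6 mm past the edge, and the joint fit gives about 6 mm.
- **Squareness:** the fits show the plate turned by about 0.005 rad relative to the stand. That is within the spread of my stand measurement, and both far corners look to be on the fence.
- **Bar:** it lies down across the plate in both views.
- **Surroundings:** the tape, bottle, forceps and marker look unmoved from above. I compared these by eye and did not measure them.
- **Forces:** the highest reading I saw was about 53 N at the wrist, when a fingertip touched the bed while finding its height (limit 120 N).

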